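# Close the block row and index the stop of a setting rail

## Robot

A 6-joint arm with a two-finger parallel gripper is mounted at the origin on a cart in front of the work surface, level with it; the furniture and walls round the work are solid. World frame = base frame: x ahead of the robot, y to its left, z up, the work surface at z = 0. Lengths are in mm, angles in rad, forces in N, time in s.
With the tool pointing down it reaches from about 300 to 775 mm from the base axis. Payload 14.6 kg.
Tool frame: the origin (TCP) lies on the centre line of the jaws, within the pads' length; the fingertips stand 19 mm ahead of it and the grasp point (between the pads) is the TCP (finger_overhang is the distance from the TCP to the fingertips, in mm); z points along the fingers, y is the direction in which the jaws open and shut (so a half turn about z gives the same grasp; the last joint's range is limited). The gripper opens to 94 mm and grips with 3 to 60 N. Pads are 16 mm wide; open, the fingers measure 119 mm over their backs; the gripper's body (75 mm by 177 mm) begins 78 mm behind the grasp point.
Start: joints at [-1.324, 0.3, 1.521, -0, 1.321, -0.067], TCP at [169.764, -523.134, 224.446] pointing down, gripper open.
Joint ranges: [-3.03, 3.03], [-0.79, 2.21], [0.23, 2.52], [-1.04, 4.18], [0, 3.07], [-2.55, 2.55]. Speed limits (rad/s): [2.22, 2.22, 2.57, 3.14, 3.14, 3.14].

## Interface

Orientations are given as a unit quaternion [x, y, z, w].
In Python, from bench import observe, read_camera, finish_job, finger_overhang gives the robot as it stands. The module is installed in compiled form; this text tells all that it offers.
- The arm moves only by the shell command python3 -m inch 'ROWS' [FORCE]. ROWS is JSON, a list of rows, each a list of 5 numbers: the shift along the world's x, y, z in cm, then the turn about the world's z in degrees, then the opening, from -1 (shut) to 1 (fully open). In form: [[tx, ty, tz, twist, hand], ...]. A call has 1 to 10 rows; each row is the pose to reach, as a shift and turn from the pose measured when the call began; what a row does not reach only later rows make up. A row lasts 1/12 s, in which the tool goes at most 41.7 mm and 7.16 degrees, less where a joint would pass 70% of its speed; a pose out of reach is approached as far as the arm can. A call with a gripper value outside its range is refused whole. The fingers move at their own pace and stop on an object; FORCE is the grip in N (left out, the last holds). Time passes only in rows, so rows that repeat a pose let the fingers close. It gives the time, the measured TCP pose, the force and the opening at its end, in the units of the state.
- observe(): the state, without advancing time (a new reading comes with each control period).
- read_camera(name): name is "scene" or "side" or "wrist"; returns a dict with "image" (400x640x3 uint8, blue, green, red), "depth" (400x640 float32, mm along the optical axis (not along the pixel's ray), 0 where there is no reading), "K" (3x3 intrinsics, pixels), "cam_to_world" (4x4, takes a point from camera to world coordinates). Camera axes: x right, y down, z forward; pixel columns grow to the right and rows downward; lengths in mm; the calibration is good to about 2 mm. A picture is of the moment at which its call begins.
- finish_job(): hands the job in, once; it reports no verdict.
The state is a dict: "t": time; "joints": joint angles; "joint_velocities": joint speeds; "tau": joint torques, N m; "tool_pos": TCP position; "ee_rot": TCP orientation; "ft_force": force on the tool from outside, world axes, zero at the start; "ft_torque": the same for the moment, N m; "width": finger opening in mm.
Only numpy, scipy, OpenCV 4.12 (cv2) and the standard library are available. Lean on these libraries where they do the work, as an engineer would, in place of code of your own. Each camera call takes 0.05 s, during which the arm holds its last target.

## Task

On the setting rail, first slide the loose steel block along the bed until it sits squarely flush against the bolted block, in line with it. Then pull up the black knob of the sliding stop to draw its lock pin, slide the stop one hole nearer the blocks, and push the knob down until the pin is fully home in that hole. The pin stays fully home only while the knob is kept pressed, so finish like that: holding the knob down, without letting go; leave the ring gauges, the plug gauge and the stepped setting master lying round the rail where they are.

Things in the scene. Friction and masses are not known exactly. Their poses are not given: they have to be found in the camera images.
- setting_rail: The rail, screwed to the bench: a flat aluminium bed 70 (x) x 300 (y) x 14 mm high with a row of index holes 40 mm apart down its middle. Origin: middle of the underside, at bench height; y along the rail, x across it, z up. At its -y end stand an end wall 58 mm high and, against it, the bolted steel block: 30 (x) x 40 (y) x 36 mm high, centred at x = 0, y = -115 mm, so its free face is at y = -95 mm. The bed's top is at z = 14 mm.
- block_centre (a point): Centre of the loose steel block, 30 (x) x 40 (y) x 36 mm high, about 0.32 kg, same size as the bolted block, standing on the bed between it and the sliding stop, a little off line and turned; its axes are the block's own and nearly those of the rail at the start. Flush against the bolted block and in line, it lies at x = 0, y = -75 mm, z = 32 mm in the rail's frame.
- knob_centre (a point): Centre of the lock plunger's black round knob, 25 mm in diameter and 24 mm high, on top of the sliding stop; in the rail's frame it is at x = 0, y = 19 mm at the start, and the knob's underside is then 16 mm above the stop's top face (z = 42 mm in the rail's frame); a steel collar 17 mm across and 7 mm high stands on that face under the knob.
- stop_slide (a joint): Position of the sliding stop (grey block 84 x 60 mm, straddling the bed) along the rail, in m: 0 at the hole where it starts, growing towards the blocks (towards the rail's -y); the next hole nearer the blocks is at 0.040, where the stop's front face clears the flush loose block by 4 mm. Runs with about 1.5 N of friction; the pin has about 1.5 mm of play each way in a hole.
- lock_plunger (a joint): Height of the knob and its lock pin, in m: 0 fully home (end stop), 0.004 at rest, where a spring leaves the pin half in its hole; from 0.009 the pin is clear of the bed and the stop can slide; 0.016 is the upper end stop. Spring 900 N/m towards the rest height: about 4 N to press it home, 7 N to lift it to 0.012. Between holes the pin rides on the bed.
- master: Bystander: stepped steel setting master, 30 mm across, 43 mm high, origin at its foot, beside the rail on the far side.
- ring_large: Bystander: steel ring gauge 46 mm across, 14 mm high, origin at its foot, beside the rail on the far side.
- ring_small: Bystander: steel ring gauge 34 mm across, 12 mm high, origin at its foot, beside the rail on the robot's side.
- plug: Bystander: plug gauge, 98 mm long (along its y) and 18 mm thick, origin under its middle, lying beside the rail on the robot's side.

How it is judged (in metres and radians):
On the way, in this order (a step that is already met when the one before it is completed fails the run):
1. the loose block is flush against the bolted one and in line, the stop still in its first hole (y of block_centre in the frame of setting_rail below -0.073 m and x of block_centre in the frame of setting_rail between -0.006 and 0.006 m and z of block_centre in the frame of setting_rail below 0.035 m and angle between the y axis of block_centre and the y axis of setting_rail, either way round below 0.06 rad and value of joint stop_slide below 0.004 m), for 0.2 s.
2. the knob is pulled up, drawing the pin out of the first hole (value of joint lock_plunger above 0.0085 m and value of joint stop_slide below 0.012 m), for 0.1 s.
At the end, for the whole second after the job is handed in: The stop is at the next hole (0.040 m, within 3 mm) with the pin within 1.5 mm of fully home and the fingers still holding or pressing the knob (more than 1 N); the loose block stands on the bed within 2 mm of flush against the bolted block, within 6 mm of in line and within 0.06 rad of square (value of joint stop_slide between 0.037 and 0.043 m and value of joint lock_plunger below 0.0015 m and contact force between the fingers and lock_plunger above 1 N and y of block_centre in the frame of setting_rail below -0.073 m and x of block_centre in the frame of setting_rail between -0.006 and 0.006 m and z of block_centre in the frame of setting_rail below 0.035 m and angle between the y axis of block_centre and the y axis of setting_rail, either way round below 0.06 rad); the arm keeps its last pose, push and grip.
It fails at once if a gauge beside the rail (stepped setting master, either ring gauge, plug gauge) is moved by more than 20 mm (distance of any of master, ring_large, ring_small, plug from where it was at the start of the episode above 0.02 m).
It also fails if it takes over 45 s, if anything falls off the work surface, if the arm or the gripper's body presses on something with over 40 N, if the wrist force passes 120 N, or if a joint passes its speed limit or range.

## Working session

There is one attempt and no reset: what is moved stays moved. The work goes in short steps, Python scripts to look and compute and a shell command to move; the robot and the scene stay as the last step left them, time stands still between calls to the robot, and variables do not carry over. Pictures are saved under pics/ and viewed, and the job is handed in when it is done.

```bash
mkdir -p pics; ls; python3 - <<'E'
from bench import *
import cv2
s=observe();print({k:s[k] for k in('t','tool_pos','ee_rot','ft_force','width')},finger_overhang if not callable(finger_overhang) else finger_overhang())
for n in('scene','side','wrist'):
    c=read_camera(n);cv2.imwrite(f'pics/{n}0.png',c['image']);print(n,c['K'].tolist(),c['cam_to_world'].round(3).tolist())
    import numpy as np; np.savez(f'{n}0.npz',**c)
E
```

```text
pics
{'t': 0.0, 'tool_pos': array([ 169.69805333, -522.90334711,  223.89272892]), 'ee_rot': array([ 9.87716516e-01,  1.56255353e-01, -4.18167278e-05, -5.89479012e-04]), 'ft_force': array([ 0.30086302, -0.31648954, -0.01292602]), 'width': 93.94436482187247} 19.0
scene [[495.3526846628393, 0.0, 322.8711114371533], [0.0, 495.3526846628393, 198.99925035876947], [0.0, 0.0, 1.0]] [[-0.747, -0.331, 0.576, 20.923], [-0.665, 0.367, -0.651, 585.9], [0.004, -0.869, -0.494, 516.621], [0.0, 0.0, 0.0, 1.0]]
side [[362.41047609386834, 0.0, 323.79995870038033], [0.0, 362.41047609386834, 197.4061737501857], [0.0, 0.0, 1.0]] [[0.999, 0.025, -0.049, 560.877], [0.055, -0.519, 0.853, -716.518], [-0.004, -0.854, -0.52, 495.513], [0.0, 0.0, 0.0, 1.0]]
wrist [[357.0285286431057, 0.0, 321.7127484769102], [0.0, 357.0285286431057, 207.28512148554594], [0.0, 0.0, 1.0]] [[0.309, -0.91, -0.275, 249.267], [-0.951, -0.296, -0.089, -496.899], [-0.001, 0.289, -0.957, 385.082], [0.0, 0.0, 0.0, 1.0]]
```

View pics/scene0.png

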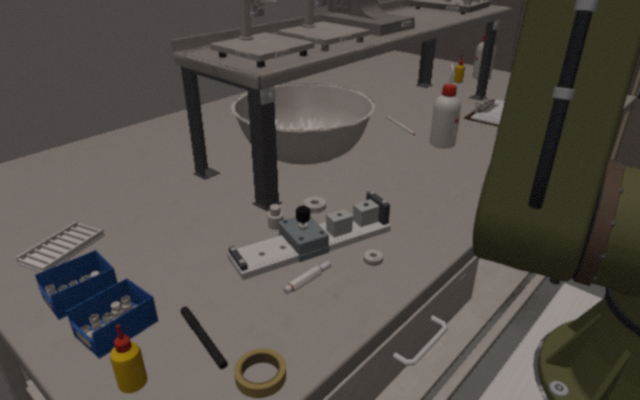

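View pics/side0.png

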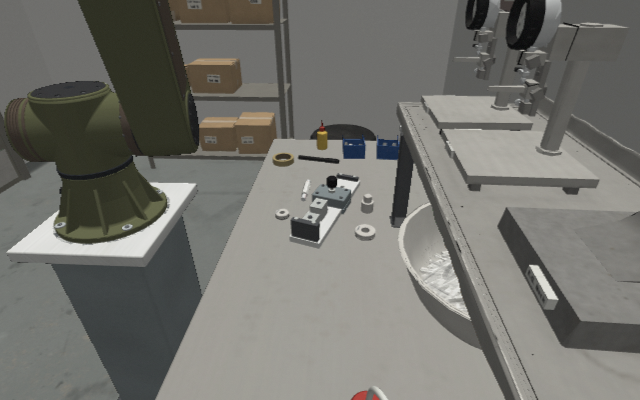

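View pics/wrist0.png

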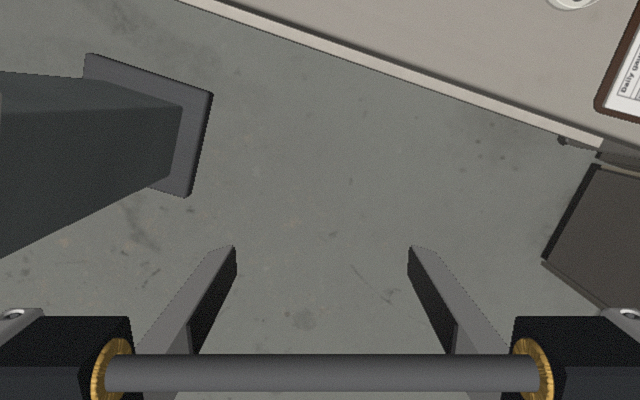

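```bash
cat > h.py <<'E'
import numpy as np,cv2
def ray(c,u,v,z):
    T=c['cam_to_world'];d=T[:3,:3]@np.linalg.inv(c['K'])@np.array([u,v,1.]);o=T[:3,3]
    return o+d*(z-o[2])/d[2]
def proj(c,p):
    T=c['cam_to_world'];q=c['K']@(T[:3,:3].T@(np.array(p)-T[:3,3]));return q[:2]/q[2]
def dep(c,u,v):
    T=c['cam_to_world'];d=c['depth'][int(v),int(u)];return T[:3,:3]@np.linalg.inv(c['K'])@np.array([u,v,1.])*d+T[:3,3]
E
python3 - <<'E'
import numpy as np,cv2
from h import *
a=np.load('scene0.npz');b=np.load('side0.npz')
cv2.imwrite('pics/sc1.png',cv2.resize(a['image'][180:300,220:400],None,fx=4.4,fy=4.4,interpolation=cv2.INTER_CUBIC))
cv2.imwrite('pics/si1.png',cv2.resize(b['image'][165:250,260:390],None,fx=6,fy=6,interpolation=cv2.INTER_CUBIC))
for u,v in((303,212),(340,216),(366,207),(378,205),(373,257),(308,275),(276,215),(315,204),(250,258)):print('sc',u,v,dep(a,u,v).round(),dep(a,u,v+2).round())
for u,v in((332,180),(319,202),(305,222),(365,232),(282,214)):print('si',u,v,dep(b,u,v).round())
E
```

```text
sc 303 212 [528.  65.  78.] [526.  67.  76.]
sc 340 216 [501.  -3.  50.] [498.   1.  49.]
sc 366 207 [487. -62.  49.] [483. -57.  48.]
sc 378 205 [473. -80.  51.] [475. -83.  44.]
sc 373 257 [415.  10.   9.] [409.  18.  12.]
sc 308 275 [460. 126.  14.] [460. 126.  10.]
sc 276 215 [617.  46.  27.] [612.  51.  27.]
sc 315 204 [608. -53.  12.] [601. -46.  13.]
sc 250 258 [565. 157.  13.] [562. 160.  12.]
si 332 180 [537.  48.  79.]
si 319 202 [509.  -7.  51.]
si 305 222 [486. -99.  58.]
si 365 232 [616. -50.   0.]
si 282 214 [420.  -4.  12.]
```

View pics/sc1.png

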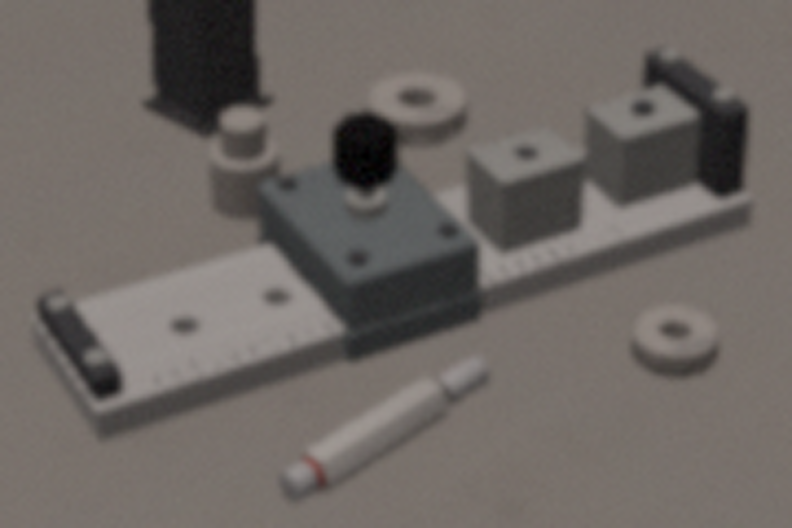

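View pics/si1.png

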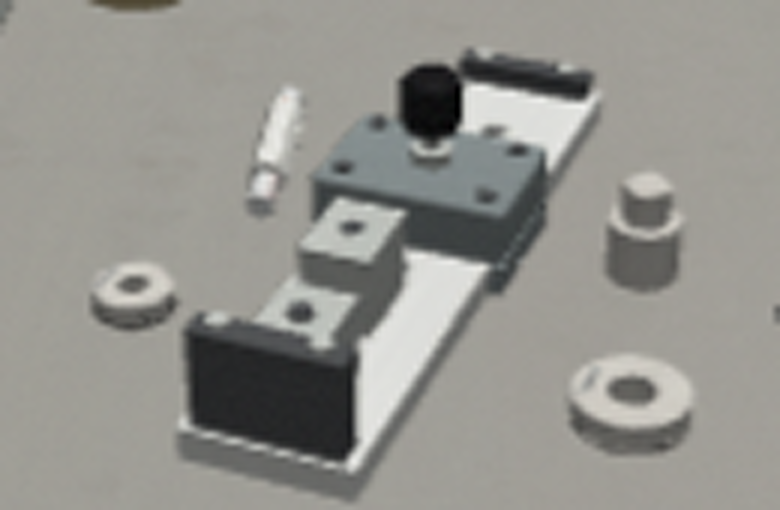

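```bash
python3 - <<'E'
import numpy as np
from h import *
a=np.load('scene0.npz');b=np.load('side0.npz')
for u,v in((450,90),(447,125),(257,75),(180,53),(262,195),(264,110),(500,8)):print('sc',u,v,dep(a,u,v).round())
for u,v in((404,104),(440,200),(402,205),(480,330),(370,392)):print('si',u,v,dep(b,u,v).round())
E
python3 -m inch '[[2.2,3.5,0,7,1],[4.4,7,0,14,1],[6.6,10.5,0,21,1],[8.8,14,0,28,1],[11,17.5,0,35,1],[13.2,21,0,42,1],[15.4,24.5,0,49,1],[17.6,28,0,53.3,1],[19.8,31.5,0,53.3,1],[22,35,0,53.3,1]]'
```

```text
sc 450 90 [ 580. -517.  148.]
sc 447 125 [ 569. -505.   62.]
sc 257 75 [676.  21. 277.]
sc 180 53 [908.  20. 278.]
sc 262 195 [693.  13.  28.]
sc 264 110 [684.   2. 207.]
sc 500 8 [  698. -1010.   273.]
si 404 104 [682.  14. 276.]
si 440 200 [ 673. -359.  278.]
si 402 205 [703.  10.  37.]
si 480 330 [ 669. -527.  265.]
si 370 392 [ 590. -535.  190.]
t: 0.98
tool_pos: [390.3, -171.0, 224.1]
ee_rot: [0.813, 0.583, -0.0, -0.0]
ft_force: [1.0, 0.4, -0.6]
width: 93.9
```

```bash
python3 -m inch '[[2.3,3.4,0,0,1],[4.6,6.8,0,0,1],[6.9,10.2,0,0,1],[9.2,13.6,0,0,1],[11.5,17,0,0,1],[11.5,17,0,0,1],[11.5,17,0,0,1]]'
python3 - <<'E'
from bench import *
import cv2,numpy as np
s=observe();print(s['tool_pos'],s['ft_force'])
c=read_camera('wrist');cv2.imwrite('pics/w1.png',c['image']);np.savez('w1.npz',**c);print(c['cam_to_world'].round(3))
E
```

```text
t: 1.57
tool_pos: [505.5, 0.5, 223.5]
ee_rot: [0.812, 0.584, -0.001, -0.001]
ft_force: [-0.4, -0.5, -1.0]
width: 94.0
[5.05508490e+02 4.58347455e-01 2.23478132e+02] [-0.42599389 -0.495678   -0.9914439 ]
[[ 9.48000e-01 -3.03000e-01 -9.30000e-02  5.31747e+02]
 [-3.17000e-01 -9.08000e-01 -2.74000e-01  8.06770e+01]
 [-2.00000e-03  2.89000e-01 -9.57000e-01  3.84575e+02]
 [ 0.00000e+00  0.00000e+00  0.00000e+00  1.00000e+00]]
```

View pics/w1.png

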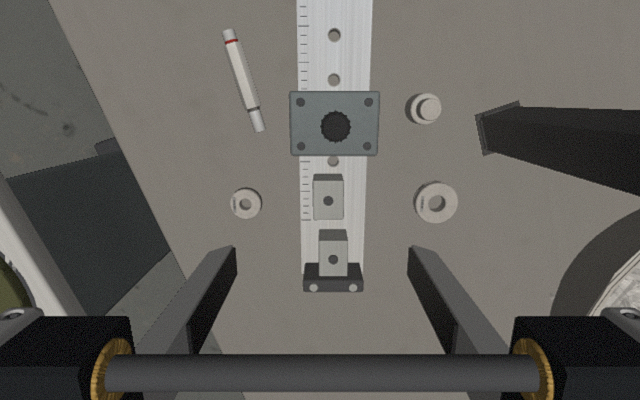

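The view from above shows the rail running up the image: knob at (335,126), loose block at (328,198) a little left of line, bolted block at (333,252), index holes at (334,35), (334,80) and (332,161).

```bash
python3 - <<'E'
import numpy as np,cv2
c=np.load('w1.npz');
I=cv2.resize(c['image'][145:285,280:390],None,fx=5,fy=5,interpolation=cv2.INTER_CUBIC)
cv2.imwrite('pics/w1b.png',cv2.resize(I[:,:],None,fx=.85,fy=.85))
I=cv2.resize(c['image'][20:165,270:400],None,fx=4,fy=4,interpolation=cv2.INTER_CUBIC);cv2.imwrite('pics/w1c.png',I)
E
```

```text
(no output)
```

View pics/w1b.png

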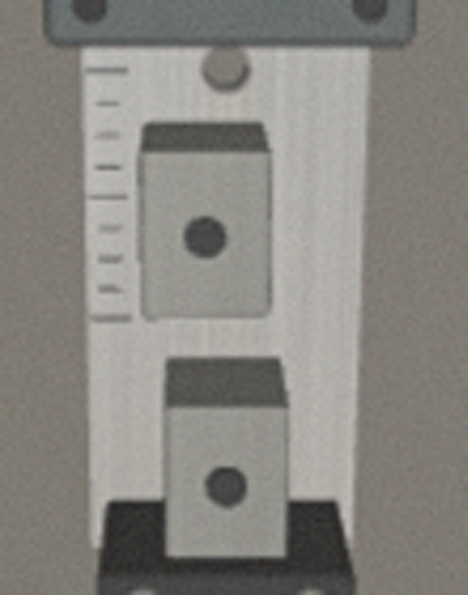

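View pics/w1c.png

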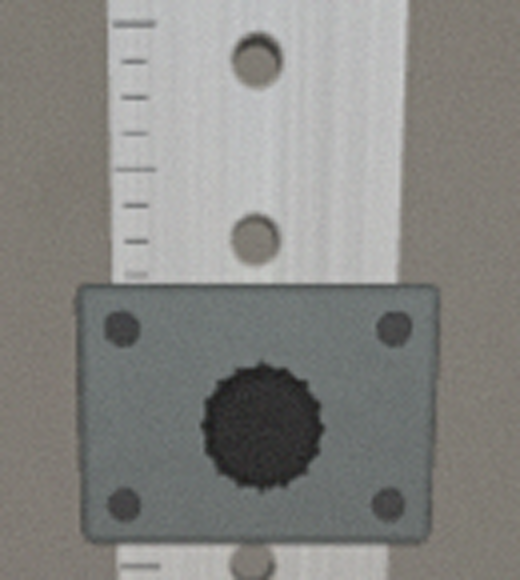

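```bash
python3 - <<'E'
import numpy as np
from h import *
c=np.load('w1.npz')
B=lambda p,z:ray(c,p[0]/4.25+280,p[1]/4.25+145,z)
C=lambda p,z:ray(c,p[0]/4+270,p[1]/4+20,z)
bolt=[B(p,50) for p in((166,407),(287,407),(166,556),(287,556),(226,486))]
loose=[B(p,50) for p in((139,152),(268,152),(143,316),(270,316),(205,237))]
scr=[C(p,42) for p in((122,328),(394,328),(124,504),(388,504))]
knob=C((262,428),82); 
holes=[C((257,60),14),C((255,240),14),B((226,70),14)]
bc=np.mean(bolt[:4],0);sc=np.mean(scr,0);lc=np.mean(loose[:4],0)
print('bolt',bc,bolt[4],'loose',lc,loose[4],'stop',sc,'knob',knob);print('holes',holes)
ang=lambda p,q:np.degrees(np.arctan2(*(q-p)[1::-1]))
print('rail y from holes',ang(holes[2],holes[0]),'bolt->stop',ang(bc,sc),'screws x',ang(scr[0],scr[1])+90,ang(scr[2],scr[3])+90,ang(scr[2],scr[0]),ang(scr[3],scr[1]))
print('bolt edges',ang(bolt[2],bolt[0]),ang(bolt[3],bolt[1]),ang(bolt[0],bolt[1])+90)
print('loose edges',ang(loose[2],loose[0]),ang(loose[3],loose[1]),ang(loose[0],loose[1])+90,ang(loose[2],loose[3])+90)
th=np.radians(ang(bc,sc));y=np.array([np.cos(th),np.sin(th)]);x=np.array([y[1],-y[0]])
o=(sc[:2]-19*y+bc[:2]+115*y)/2
print('y',y,'o',o)
for n,p in(('bolt',bc),('loose',lc),('stop',sc),('knob',knob),*[('h',h) for h in holes]):print(n,(p[:2]-o)@x,(p[:2]-o)@y)
print('flush target',o-75*y)
E
```

```text
bolt [492.96155736 -70.74759806  50.        ] [492.57738858 -71.54731195  50.        ] loose [507.34380534 -10.3479195   50.        ] [507.2158553  -10.72389857  50.        ] stop [535.14203478  55.92869853  42.        ] knob [535.08574776  56.47188875  82.        ]
holes [array([560.79573452, 132.47606869,  14.        ]), array([547.99392012,  94.41444771,  14.        ]), array([522.75689603,  18.29523867,  14.        ])]
rail y from holes 71.57473360852356 bolt->stop 71.5833528921192 screws x 71.5269570119126 71.54011461487295 71.22028777942116 71.66162842816115
bolt edges 71.40301286534371 72.72426564974008 71.57187788338497
loose edges 72.47583090743555 73.200299388159 71.55118833097974 71.56425093258605
y [0.31592472 0.94878426] o [529.21618247  38.13219475]
bolt 5.820961944209532e-14 -114.75716589369668
loose -5.436100811435701 -52.90719391119407
stop 4.951776258914147e-14 18.757165893696726
knob -0.22501145754067403 19.254753768155165
h 0.15662031877697377 99.48874372163414
h 0.035067126107896494 59.3320672159633
h 0.1385154233663533 -20.861639952071478
flush target [505.52182872 -33.02662481]
```

The three independent sets of features agree on the rail frame to under 1 mm, and put the loose block at x −5.4, y −53 in it. I descend over the block.

```bash
python3 -m inch '[[0.18,-1.08,-3.5,0.1,0.3],[0.18,-1.08,-7,0.1,0.3],[0.18,-1.08,-10,0.1,0.3],[0.18,-1.08,-12.5,0.1,0.3],[0.18,-1.08,-14.5,0.1,0.3],[0.18,-1.08,-16,0.1,0.3],[0.18,-1.08,-17.3,0.1,0.3],[0.18,-1.08,-18,0.1,0.3],[0.18,-1.08,-18,0.1,0.3],[0.18,-1.08,-18,0.1,0.3]]' 10
python3 - <<'E'
from bench import *
import cv2,numpy as np
s=observe();print(s['tool_pos'],s['ft_force'],s['ee_rot'])
c=read_camera('wrist');cv2.imwrite('pics/w2.png',c['image'])
E
```

```text
t: 2.45
tool_pos: [506.8, -12.2, 44.1]
ee_rot: [0.812, 0.584, -0.001, -0.0]
ft_force: [0.6, 0.6, -0.0]
width: 61.1
[506.77642725 -12.2114401   44.13749935] [ 0.56112132  0.64514827 -0.02874957] [ 8.11960381e-01  5.83712117e-01 -5.68771588e-04 -4.25660695e-04]
```

View pics/w2.png

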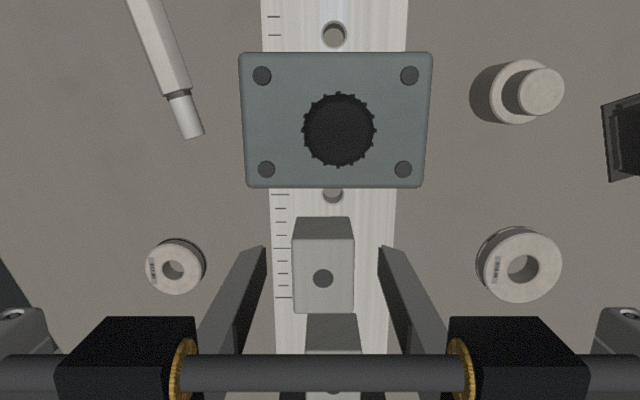

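The fingers straddle the loose block, whose top is centred near (323,278). I lower 7 mm and close.

```bash
python3 -m inch '[[0.05,0.1,-0.7,0.15,0.3],[0.05,0.1,-0.7,0.15,0.0],[0.05,0.1,-0.7,0.15,-0.2],[0.05,0.1,-0.7,0.15,-0.3],[0.05,0.1,-0.7,0.15,-0.4],[0.05,0.1,-0.7,0.15,-0.45],[0.05,0.1,-0.7,0.15,-0.5],[0.05,0.1,-0.7,0.15,-0.5],[0.05,0.1,-0.7,0.15,-0.5],[0.05,0.1,-0.7,0.15,-0.5]]' 10
```

```text
t: 3.33
tool_pos: [507.7, -11.0, 37.7]
ee_rot: [0.811, 0.585, -0.0, -0.0]
ft_force: [-0.4, 0.3, 3.2]
width: 30.0
```

```bash
python3 -m inch '[[0.23,-0.08,0,0,-0.5],[0.46,-0.16,0,0,-0.5],[0.3,-0.63,0,0,-0.5],[0.15,-1.1,0,0,-0.5],[0,-1.57,0,0,-0.5],[-0.12,-1.9,0,0,-0.5],[-0.2,-2.14,0,0,-0.5],[-0.26,-2.33,0,0,-0.5],[-0.28,-2.4,0,0,-0.5],[-0.28,-2.4,0,0,-0.5]]' 10
python3 - <<'E'
from bench import *
import numpy as np
s=observe();print(s['tool_pos'],s['ft_force'],s['ee_rot'])
y=np.array([.3159,.9488]);x=np.array([y[1],-y[0]]);d=s['tool_pos'][:2]-[529.2,38.1];print(d@x,d@y,s['ft_force'][:2]@y)
E
```

```text
t: 4.17
tool_pos: [505.0, -34.5, 37.7]
ee_rot: [0.811, 0.585, 0.0, -0.0]
ft_force: [2.9, 9.6, -0.5]
width: 30.2
[505.04032244 -34.53953037  37.67449766] [ 2.87292589  9.57230804 -0.47350157] [ 8.11232393e-01  5.84723546e-01  4.91505571e-04 -3.71536624e-04]
0.02412557211031817 -76.55242855451695 9.989763152713804
```

A 10 N reaction along the rail means the block is in contact. I release, rise and look.

```bash
python3 -m inch '[[0,0,0,0,-0.4],[0,0,0,0,-0.2],[0,0,0,0,0.2],[0,0,0,0,0.3],[0,0,2,0,0.3],[0,0,5,0,0.3],[0,0,8.5,0,0.3],[0,0,12,0,0.3],[0,0,12,0,0.3],[0,0,12,0,0.3]]' 10
python3 - <<'E'
from bench import *
import cv2,numpy as np
s=observe();print(s['tool_pos'],s['ft_force'],s['ee_rot'],s['width'])
c=read_camera('wrist');cv2.imwrite('pics/w3.png',c['image']);np.savez('w3.npz',**c)
a=read_camera('scene')['image'];cv2.imwrite('pics/s3.png',cv2.resize(a[180:300,220:400],None,fx=4.4,fy=4.4,interpolation=cv2.INTER_CUBIC))
E
```

```text
t: 5.0
tool_pos: [505.6, -34.8, 159.1]
ee_rot: [0.811, 0.585, 0.002, 0.001]
ft_force: [-0.1, -0.3, -1.2]
width: 61.4
[505.64251891 -34.77529934 159.08361331] [-0.06617393 -0.25576212 -1.23819742] [0.8112711  0.58466729 0.00163794 0.00083009] 61.38535935454147
```

View pics/w3.png

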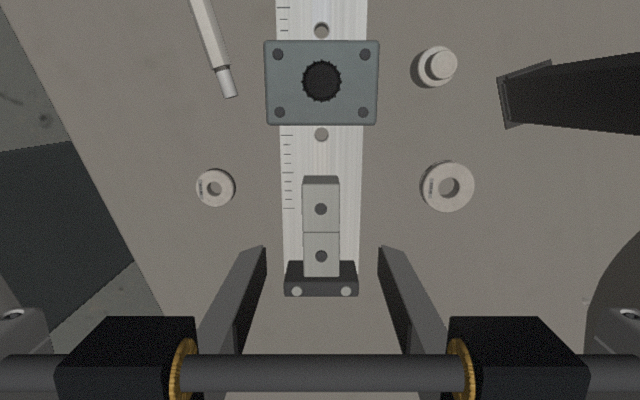

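View pics/s3.png

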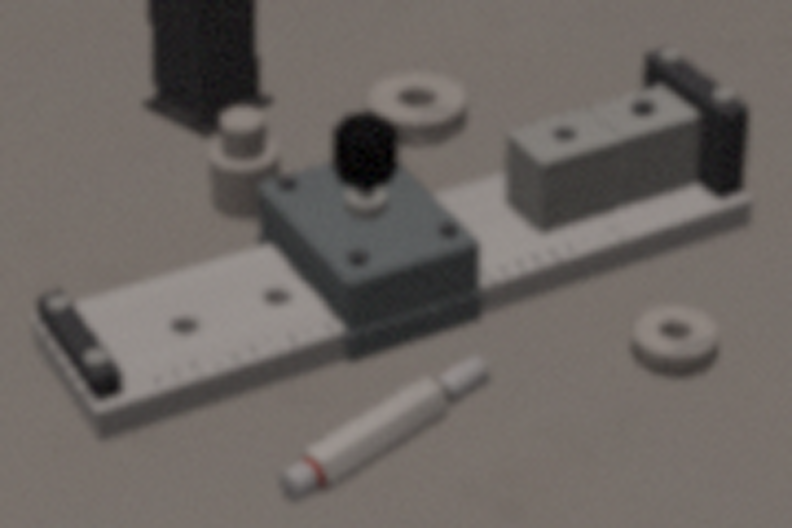

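Both blocks form one straight flush bar (joint at (321,232), no gap, both holes in line). Next the knob: shift (+29.6, +90.9, −89) mm.

```bash
python3 -m inch '[[0.98,3,0,0,0.2],[1.96,6,0,0,0.2],[2.96,9.09,-0.5,0,0.1],[2.96,9.09,-3,0,0.1],[2.96,9.09,-5,0,0.1],[2.96,9.09,-6.8,0,0.1],[2.96,9.09,-8,0,0.1],[2.96,9.09,-8.8,0,0.1],[2.96,9.09,-8.9,0,0.1],[2.96,9.09,-8.9,0,0.1]]' 30
python3 - <<'E'
from bench import *
import cv2,numpy as np
s=observe();print(s['tool_pos'],s['ft_force'],s['ee_rot'],s['width'])
c=read_camera('wrist');cv2.imwrite('pics/w4.png',c['image']);
E
```

```text
t: 5.93
tool_pos: [534.1, 56.2, 67.4]
ee_rot: [0.811, 0.585, -0.0, -0.001]
ft_force: [0.3, -0.1, 0.2]
width: 51.7
[534.05637081  56.19114786  67.39708997] [ 0.34604193 -0.06767573  0.23757499] [ 8.11327290e-01  5.84591160e-01 -3.62736870e-04 -1.03578552e-03] 51.712803558509165
```

View pics/w4.png

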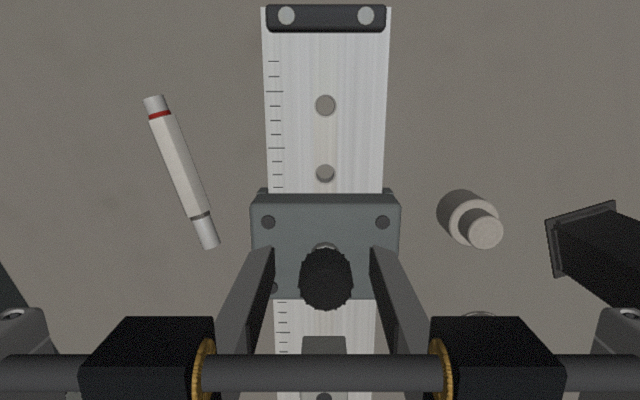

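Knob at (327,278) sits between the fingers. I trim by 1 mm and close.

```bash
python3 -m inch '[[0.1,0,0.2,0,0],[0.1,0,0.2,0,-0.1],[0.1,0,0.2,0,-0.2],[0.1,0,0.2,0,-0.4],[0.1,0,0.2,0,-0.6],[0.1,0,0.2,0,-0.6],[0.1,0,0.2,0,-0.6],[0.1,0,0.2,0,-0.6],[0.1,0,0.2,0,-0.6]]' 30
```

```text
t: 6.73
tool_pos: [535.7, 56.1, 70.2]
ee_rot: [0.811, 0.585, 0.0, -0.0]
ft_force: [4.0, -1.0, 0.6]
width: 23.9
```

```bash
python3 -m inch '[[-0.05,0,0.25,0,-0.6],[-0.05,0,0.5,0,-0.6],[-0.05,0,0.75,0,-0.6],[-0.05,0,0.85,0,-0.6],[-0.05,0,0.85,0,-0.6],[-0.05,0,0.85,0,-0.6]]' 35
python3 - <<'E'
from bench import *
import cv2,numpy as np
a=read_camera('scene')['image'];cv2.imwrite('pics/s5.png',cv2.resize(a[180:300,220:400],None,fx=4.4,fy=4.4,interpolation=cv2.INTER_CUBIC))
print(observe()['tool_pos'],observe()['ft_force'])
E
```

```text
t: 7.23
tool_pos: [535.6, 56.1, 78.4]
ee_rot: [0.811, 0.585, 0.001, -0.0]
ft_force: [7.8, -0.3, -7.0]
width: 23.7
[535.56616613  56.07762729  78.42214455] [ 8.18599919 -1.69578958 -7.79393993]
```

View pics/s5.png

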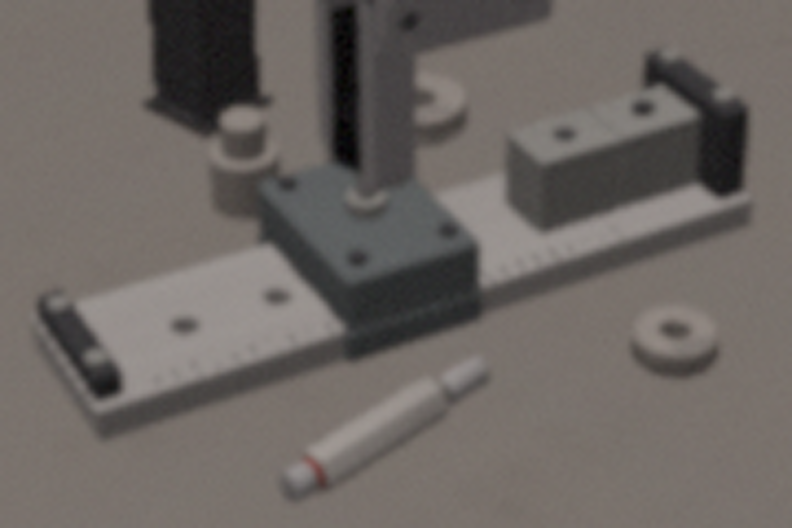

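The spring reaction (−7.8 N) matches about 8 mm of lift, so the pin is clear. I slide 40 mm along −y of the rail, easing the side load.

```bash
python3 -m inch '[[0.0,-0.3,0,0,-0.6],[-0.2,-0.9,0,0,-0.6],[-0.4,-1.5,0,0,-0.6],[-0.6,-2.1,0,0,-0.6],[-0.8,-2.7,0,0,-0.6],[-1.0,-3.25,0,0,-0.6],[-1.15,-3.65,0,0,-0.6],[-1.2,-3.81,0,0,-0.6],[-1.2,-3.81,0,0,-0.6],[-1.2,-3.81,0,0,-0.6]]' 35
python3 - <<'E'
from bench import *
import cv2,numpy as np
s=observe();y=np.array([.3159,.9488]);x=np.array([y[1],-y[0]]);d=s['tool_pos'][:2]-[529.2,38.1];print(d@x,d@y,s['tool_pos'],s['ft_force'])
a=read_camera('scene');np.savez('s6.npz',**a);a=a['image'];cv2.imwrite('pics/s6.png',cv2.resize(a[180:300,220:400],None,fx=4.4,fy=4.4,interpolation=cv2.INTER_CUBIC))
E
```

```text
t: 8.12
tool_pos: [523.1, 17.8, 78.2]
ee_rot: [0.811, 0.585, 0.0, -0.0]
ft_force: [-3.6, 0.8, -7.3]
width: 24.1
0.6573983553508735 -21.16876921083312 [523.13661177  17.8076888   78.22871681] [-3.58836361  0.77661292 -7.324359  ]
```

View pics/s6.png

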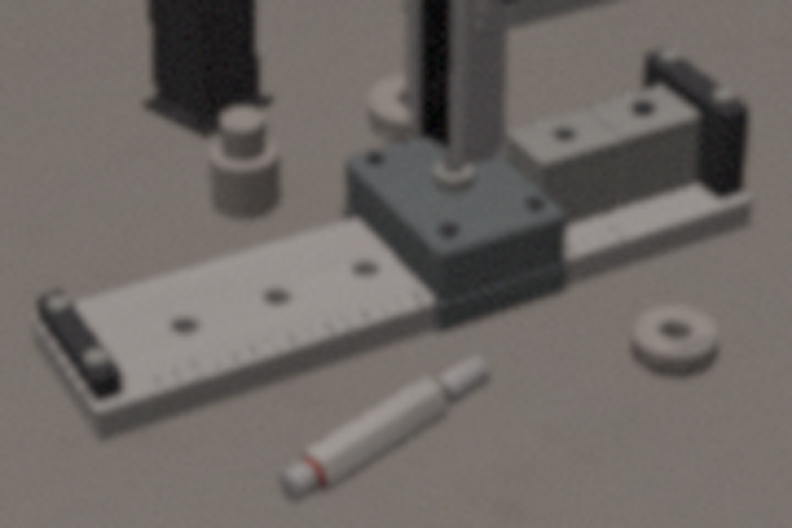

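The stop has moved one hole (a third free hole shows at (365,268)). Now I lower in stages.

```bash
python3 -m inch '[[0,0,-0.25,0,-0.6],[0,0,-0.5,0,-0.6],[0,0,-0.75,0,-0.6],[0,0,-0.9,0,-0.6],[0,0,-1.05,0,-0.6],[0,0,-1.05,0,-0.6],[0,0,-1.05,0,-0.6]]' 35
```

```text
t: 8.75
tool_pos: [523.3, 18.1, 68.0]
ee_rot: [0.811, 0.585, 0.0, -0.0]
ft_force: [-6.1, 0.6, 2.2]
width: 24.0
```

```bash
python3 -m inch '[[-0.04,0,-0.1,0,-0.6],[-0.04,0,-0.2,0,-0.6],[-0.04,0,-0.3,0,-0.6],[-0.04,0,-0.3,0,-0.6],[-0.04,0,-0.3,0,-0.6],[-0.04,0,-0.3,0,-0.6]]' 35
```

```text
t: 9.25
tool_pos: [523.5, 18.3, 66.2]
ee_rot: [0.811, 0.585, 0.001, 0.0]
ft_force: [-9.0, 1.5, 8.6]
width: 23.9
```

```bash
python3 -m inch '[[-0.1,0,-0.15,0,-0.6],[-0.1,0,-0.15,0,-0.6],[-0.1,0,-0.15,0,-0.6],[-0.1,0,-0.15,0,-0.6],[-0.1,0,-0.15,0,-0.6],[-0.1,0,-0.15,0,-0.6]]' 35
python3 - <<'E'
from bench import *
import cv2,numpy as np
y=np.array([.3159,.9488]);x=np.array([y[1],-y[0]])
for n in('scene','side','wrist'):
    s=observe();d=s['tool_pos'][:2]-[529.2,38.1];print(d@x,d@y,s['tool_pos'],s['ft_force'],s['width'])
    a=read_camera(n);np.savez(n+'7.npz',**a);a=a['image']
    if n=='scene':a=cv2.resize(a[180:300,220:400],None,fx=4.4,fy=4.4,interpolation=cv2.INTER_CUBIC)
    if n=='side':a=cv2.resize(a[165:250,260:390],None,fx=6,fy=6,interpolation=cv2.INTER_CUBIC)
    cv2.imwrite(f'pics/{n}7.png',a)
E
```

```text
t: 9.75
tool_pos: [523.4, 18.5, 66.2]
ee_rot: [0.811, 0.585, 0.002, 0.001]
ft_force: [-7.5, 1.3, 10.9]
width: 24.1
0.7226952879787757 -20.3790008109188 [523.4480489   18.53638337  66.15559354] [-7.49725638  1.27855065 10.88650449] 24.09067330327258
0.7341147495070404 -20.395189606040358 [523.45376956  18.5174163   66.16833026] [-6.71675401  0.11486421 11.59450918] 23.81748358089977
0.7052679620817519 -20.405104218529903 [523.42326814  18.51712202  66.15087177] [-6.54793654  1.13772419 10.82161815] 23.932221731740267
```

View pics/scene7.png

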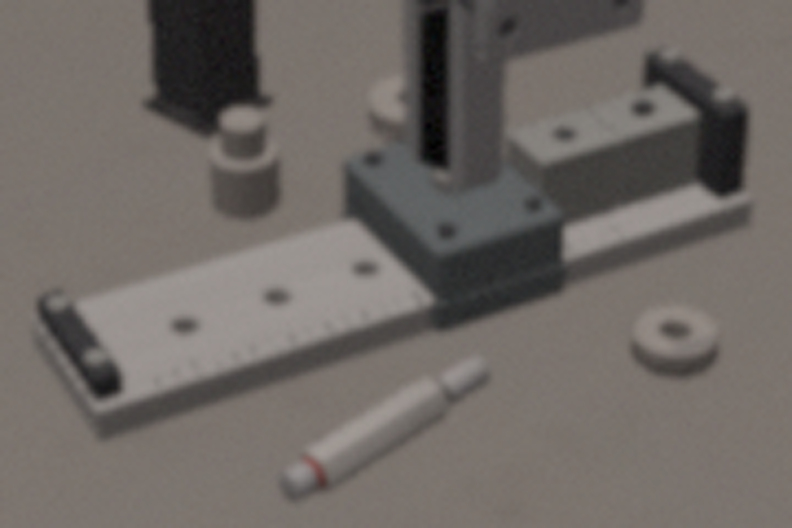

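View pics/side7.png

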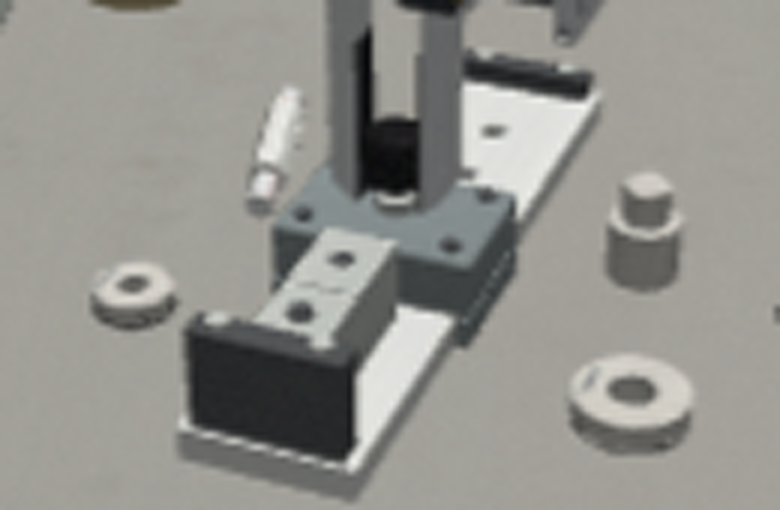

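View pics/wrist7.png

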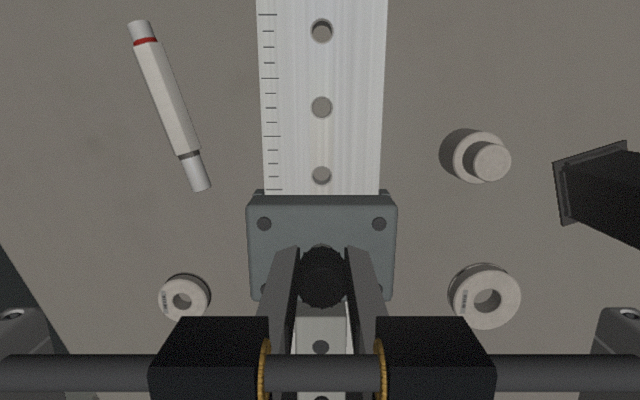

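Both views show the stop over the next hole, the knob down close to its collar (side view (395,190)), the blocks one straight bar and the gauges where they were. The measured z of 66.15 mm is 4.0 mm below the rest grip and no longer falls as the press rises to 11 N, so the pin is at its end stop. I hand in.

```bash
python3 - <<'E'
from bench import *
print(finish_job()); s=observe();print(s['t'],s['tool_pos'],s['ft_force'])
E
```

```text
the job is handed in; nothing more can be done
None
the job is handed in; nothing more can be done
```

I handed the job in at about 10 s of robot time, with the gripper still holding the knob pressed down; `finish_job` gives no verdict.

- **Loose block:** I gripped it across its width, centred it on the rail and slid it against the bolted block until the push reached 10 N. Pictures from above and from the side afterwards show the two blocks as one straight bar with no gap.
- **Stop:** I lifted the knob about 8 mm, with a spring reaction of 7–8 N as expected, and slid the stop one hole nearer the blocks. By the tool position it sits about 39.5 mm along, where the next hole is at 40 mm.
- **Pin:** I pressed the knob down 4.0 mm below where it was first gripped. It stopped going down there while the press rose to about 11 N, more than the roughly 4 N spring, so the pin should be on its home stop. That is worked out from tool height and force, since the cameras cannot see the pin.
- **Gauges:** The plug, both rings and the stepped master look unmoved in the last pictures.

One thing did not come out as meant: a side load of about 7 N across the rail remained on the knob at the end. Shifting the tool 1 mm only brought it down from 9 N.

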